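# Dress the snack dish and present it with a quarter turn

## Task

Drop the two bamboo picks, point down, into the two holes of the snack dish's pick holder, one in each, while the dish still stands on its trivet. Then take the dish by the bar of its handle, lift it straight up and, once it is clear, turn it a quarter turn anticlockwise (seen from above) over the trivet, keeping it level all the while so that the loose sesame ball stays in the middle. Finish holding the dish still and level about 10 cm above the trivet, without setting it down or letting go, and leave the other crockery and bottles where they are.

Things in the scene. Friction and masses are not known exactly. Their poses are not given: they have to be found in the camera images.
- dish: Round snack dish, white melamine, 194 mm across, rim 30 mm high, about 0.35 kg. Inside it is a shallow cone sloping 8 degrees down to the middle (surface there 10 mm above the underside). Origin: centre of the underside (10 mm above the ledge at the start, on the trivet), z up. Handle along its x axis; pick holder on its -y side.
- bar (a point): middle of the dish's bamboo handle bar, 118 mm above the dish's origin, axes as the dish's. The bar is straight and level, 196 mm long along the dish's x, 12 mm wide (y), 16 mm tall, on two posts at x = +-94 mm. Grip it here, fingers closing along the dish's y.
- holder (a point): top centre of the pick holder, a white block outside the rim at dish y = -110 mm: 66 mm along x, 28 mm along y, from 6 to 56 mm above the dish's origin, with two square holes. At the start it is on the robot's right (world -y, give or take 20 degrees).
- hole_a (a point): mouth (centre, at the block's top) of the pick holder's hole at dish x = -18 mm, y = -110 mm, z = 56 mm; hole 14 mm square, 44 mm deep, closed at the bottom; the frame is that of the dish
- hole_b (a point): mouth of the other hole, alike, at dish x = +18 mm, y = -110 mm, z = 56 mm
- trivet: square bamboo trivet under the dish, fixed, 160 x 160 x 10 mm; origin: centre of its underside, on the ledge. At the start the dish stands centred on it with axes parallel to the trivet's within about 2 degrees; its yaw differs from run to run.
- ball_center (a point): centre of the loose sesame ball, brown, 40 mm across, about 35 g, which lies free in the middle of the dish (its centre 30 mm above the dish's origin)
- pick_1: bamboo pick 124 mm long, about 12 g, standing point down in the bamboo stand: round shaft 9 mm thick with a chamfered foot, and at the top a flat paddle 9 mm (along its x) by 14 mm (along its y) by 36 mm tall, centred 106 mm above the foot. Origin: centre of the foot, z up the shaft; x and y start parallel to the stand's.
- pick_2: the other pick, just the same
- stand: bamboo block, fixed, 44 mm (its x) by 94 mm (its y) by 56 mm tall, origin: centre of the underside; two 11 mm square holes 48 mm deep at y = -25 and +25 mm hold pick_1 and pick_2 upright, so the paddles stand 76 mm out of it
- teacup: bystander: white ceramic cup, 70 mm across, 68 mm tall; origin under its centre
- spice_jar: bystander: glass jar, 48 mm across, 85 mm tall; origin under its centre
- ramen_bowl: bystander: ceramic bowl, 160 mm across, 75 mm tall; origin under its centre
- sauce_bottle: bystander: brown glass bottle, 52 mm across, 170 mm tall; origin under its centre
- side_plate: bystander: small melamine plate, 130 mm across, 18 mm tall; origin under its centre
There are look-alikes about, which are no part of the job. What is shaped like the pick_2 but green is not meant.

How it is judged:
By the outcome, as a careful person would: the job done as asked, in the order asked, and still so for the second after the job is handed in, while the arm keeps its last pose, push and grip.
It also fails if it takes over 72 s, if anything falls off the work surface, if the arm or the gripper's body presses on something with over 40 N, if the wrist force passes 120 N, or if a joint passes its speed limit or range.

## Robot

A 6-joint arm with a two-finger parallel gripper is mounted at the origin on the work surface. World frame = base frame: x ahead of the robot, y to its left, z up, the work surface at z = 0. Lengths are in m, angles in rad, forces in N, time in s.
With the tool pointing down it reaches from about 0.3 to 0.75 m from the base axis. Payload 8.5 kg.
Tool frame: the origin (TCP) lies between the finger pads; the fingertips stand manip.finger_overhang ahead of it and the grasp point (between the pads) lies 6 mm ahead of it (manip.finger_overhang is the distance from the TCP to the fingertips, in m); z points along the fingers, y is the line along which they close (so a half turn about z gives the same grasp; the last joint's range is limited). The gripper opens to 85 mm and grips with 20 to 120 N. Pads are 22 mm wide; open, the fingers measure 114 mm over their backs; the gripper's body (76 mm by 85 mm) begins 54 mm behind the grasp point. The pads swing forward as they close: fully open they stand 13 mm farther back than shut.
Start: joints at [1.065, 0.381, 1.297, -0, 1.464, -0.215], TCP at [0.158, 0.527, 0.256] pointing down, gripper open.
Joint ranges: [-3.11, 3.11], [-0.89, 2.33], [0.22, 2.48], [-1.42, 4.56], [0.17, 2.85], [-2.88, 2.88]. Speed limits (rad/s): [2.39, 2.39, 3.14, 3.14, 3.14, 3.14].

## Interface

Orientations are given as a unit quaternion [w, x, y, z].
In Python, from plant import telemetry, capture, manip gives the robot as it stands.
- The arm moves only by the tool play_rows, never from a script. Its argument "motion" is a list of rows, each an object with "delta_pos": the shift along the tool's x, y, z in units of 25 mm (1.0 is 25 mm), a list of three; "rotation": the turn, a rotation vector about the tool's x, y, z in units of 6 degrees (1.0 is 6 degrees), a list of three; "claw": the opening, from 0 (shut) to 1 (fully open). In form: [{"delta_pos": [x, y, z], "rotation": [rx, ry, rz], "claw": claw}, ...]. A call has exactly 8 rows; each row is the pose to reach, as a shift and turn from the pose commanded when the call began, along the tool's axes at that moment; what a row does not reach only later rows make up. A row lasts 1/12 s, in which the tool goes at most 41.7 mm and 7.16 degrees, less where a joint would pass 70% of its speed; a pose out of reach is approached as far as the arm can. A call with a gripper value outside its range is refused whole. The fingers move at their own pace and stop on an object; the grip force is fixed at half the most. Time passes only in rows, so rows that repeat a pose let the fingers close, or fill a call up. It gives the time, the measured TCP pose, the force, the opening and the grip force at its end, in the units of the state.
- telemetry.read_state(): the state, without advancing time (a new reading comes with each control period).
- capture(name): name is "side" or "top" or "wrist"; returns a dict with "pixels" (384x512x3 uint8, red, green, blue), "range_z" (384x512 float32, m along the optical axis (not along the pixel's ray), 0 where there is no reading), "fx", "fy", "cx", "cy" (pixels), "position" and "rotation" of the camera in the world. Camera axes: x right, y up, looking along -z (the intrinsics and any distortion apply to the point x, -y, -z); pixel columns grow to the right and rows downward; lengths in m; the calibration is good to about 2 mm. A picture is of the moment at which its call begins.
- manip.finish_job(): hands the job in; it is judged then, once.
The state is a dict: "time_s": time; "joints": joint angles; "qvel": joint speeds; "joint_torque": joint torques, N m; "tool_pos": TCP position; "eef_rot": TCP orientation; "force": force on the tool from outside, world axes, zero at the start; "torque": the same for the moment, N m; "gripper_width": opening from 0.0 (shut) to 1.0 (fully open); "gripper_force": force on a finger pad.
Only numpy, scipy, OpenCV 4.12 (cv2) and the standard library are available. Lean on these libraries where they do the work, as an engineer would, in place of code of your own. Each camera call takes 0.05 s, during which the arm holds its last target. There are 200 camera calls.

## Working session

There is one attempt and no reset: what is moved stays moved. The work goes in short steps, Python scripts to look and compute and a tool call to move; the robot and the scene stay as the last step left them, time stands still between calls to the robot, and variables do not carry over. Pictures are saved under pics/ and viewed, at most 10 in all, crops included, and the job is handed in when it is done.

Besides the shell and the picture viewer there is one more tool, called after "Emit:" by a JSON object that holds its "op" and its "data". play_rows: Moves the arm, as the interface text tells. Its arguments: {"type":"object","properties":{"motion":{"type":"array"}},"required":["motion"]}

```bash
ls; mkdir -p pics; cat > h.py <<'E'
import numpy as np, cv2
from plant import telemetry, capture, manip
def world(c,u,v,d=None):
    """pixel arrays -> world points from depth"""
    u=np.asarray(u);v=np.asarray(v)
    z=c["range_z"][v.astype(int),u.astype(int)] if d is None else d
    p=np.stack([(u-c["cx"])/c["fx"]*z,-(v-c["cy"])/c["fy"]*z,-z],-1)
    return p@np.array(c["rotation"]).T+np.array(c["position"])
def plane(c,u,v,h):
    p=np.stack([(np.asarray(u)-c["cx"])/c["fx"],-(np.asarray(v)-c["cy"])/c["fy"],-np.ones(np.shape(u))],-1)@np.array(c["rotation"]).T
    o=np.array(c["position"]); return o+p*((h-o[2])/p[...,2])[...,None]
def save(c,n,box=None,k=1):
    im=c["pixels"][...,::-1]
    if box: im=im[box[1]:box[3],box[0]:box[2]]
    cv2.imwrite("pics/"+n,cv2.resize(im,None,fx=k,fy=k,interpolation=cv2.INTER_CUBIC))
E
python3 - <<'E'
from h import *
s=telemetry.read_state(); print(s, manip.finger_overhang)
ims=[]
for n in("top","side"):
    c=capture(n); np.save(f"{n}.npy",c,allow_pickle=True); print(n,c["fx"],c["cx"],c["cy"],c["position"],np.round(c["rotation"],3).tolist(),c.keys()); save(c,n+".png",k=1.5)
c=capture("wrist");np.save("wrist.npy",c,allow_pickle=True);print(c["position"])
E
```

```text
pics
{'time_s': 0.0, 'joints': array([ 1.06468706e+00,  3.81195713e-01,  1.29830948e+00, -5.53175207e-06,
        1.46360936e+00, -2.15282891e-01]), 'qvel': array([-0.00063448, -0.00053708, -0.0004167 ,  0.00115218,  0.00060034,
       -0.00237525]), 'joint_torque': array([-3.05786916e-04, -4.48477149e+01, -2.31274098e+01, -2.70018427e-04,
        4.91604078e-03, -2.46758867e-05]), 'tool_pos': array([0.15756575, 0.5266568 , 0.25569548]), 'eef_rot': array([-2.65985457e-04,  1.44900931e-01,  9.89445876e-01, -7.12953197e-04]), 'force': array([0.28501302, 0.0065434 , 0.32635989]), 'torque': array([ 0.0334279 , -0.05596409, -0.03100134]), 'gripper_force': 0.0, 'gripper_width': 1.0017463929612715} 0.025
top 470.0919459658685 256.9166369644569 194.97095190223322 [0.48778803 0.00982265 1.53283657] [0.714, 0.031, -0.017, -0.699] dict_keys(['pixels', 'range_z', 'fx', 'fy', 'cx', 'cy', 'position', 'rotation'])
side 382.94279021699856 250.32604995692174 188.46298781420072 [ 0.12888162 -0.73467999  0.79566844] [0.861, 0.42, -0.122, -0.259] dict_keys(['pixels', 'range_z', 'fx', 'fy', 'cx', 'cy', 'position', 'rotation'])
[0.08927922 0.54681474 0.37379931]
```

View pics/top.png

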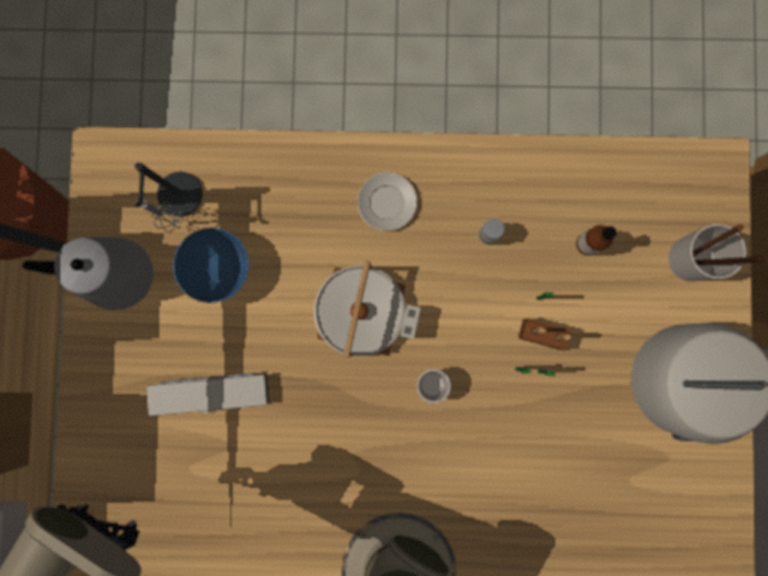

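View pics/side.png

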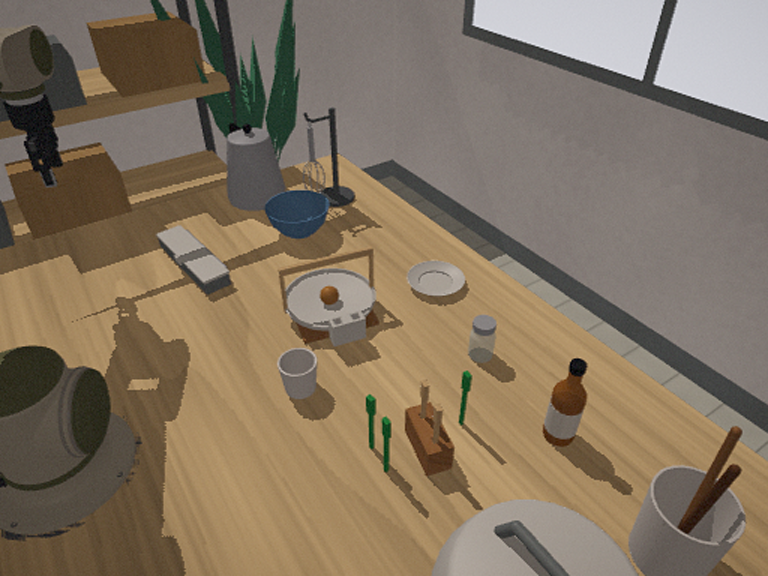

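The top view shows the dish at about (360,310), its handle running nearly up the image and the holder at (410,320). The stand with the two bamboo picks is at (545,335). In the side view the bamboo picks are at (424,395) and (437,420), standing in the brown stand. The look-alikes are green: (370,420), (386,445) and (465,398). The bamboo ones in the stand fit the description. Next I'll measure them and confirm in a crop.

```bash
python3 - <<'E'
from h import *
top=np.load("top.npy",allow_pickle=True).item(); side=np.load("side.npy",allow_pickle=True).item()
save(side,"crop.png",(170,150,330,330),4); save(top,"crop2.png",(200,160,400,270),4)
for n,c in(("top",top),("side",side)):
    V,U=np.mgrid[0:384,0:512]; P=world(c,U,V); ok=c["range_z"]>0
    hsv=cv2.cvtColor(c["pixels"],cv2.COLOR_RGB2HSV); 
    # table check
    m=ok&(abs(P[...,0]-.3)<.03)&(abs(P[...,1])<.05); print(n,"table z",np.median(P[m][:,2]))
    reg=ok&(abs(P[...,0]-.43)<.1)&(P[...,1]<-.25)&(P[...,1]>-.5)
    notg=~((hsv[...,0]>45)&(hsv[...,0]<80)&(hsv[...,1]>120))
    m=reg&(abs(P[...,2]-.056)<.006)&notg; r=cv2.minAreaRect(P[m][:,:2].astype(np.float32)*1000); print(" stand top",m.sum(),np.median(P[m][:,2]),r)
    m=(reg&(P[...,2]>.085)&notg).astype(np.uint8); k,l,st,_=cv2.connectedComponentsWithStats(m)
    for i in range(1,k):
        q=P[l==i]; print("  pick?",st[i],np.round(q.mean(0),4),"zmax",np.round(np.percentile(q[:,2],[50,90,98]),4),hsv[l==i].mean(0).round())
    reg=ok&(abs(P[...,0]-.48)<.16)&(abs(P[...,1]-.02)<.16)
    m=reg&(P[...,2]>.105)&(P[...,2]<.16); q=P[m]; L=cv2.fitLine(q[:,:2].astype(np.float32),cv2.DIST_HUBER,0,1e-3,1e-3).ravel()
    t=(q[:,:2]-L[2:])@L[:2]; print(" bar",m.sum(),"z",np.percentile(q[:,2],[5,50,95]).round(4),"ang",np.degrees(np.arctan2(L[1],L[0])),"mid",L[2:]+L[:2]*(t.min()+t.max())/2,"len",np.ptp(t))
    m=reg&(hsv[...,1]<60)&(abs(P[...,2]-.066)<.006)&(P[...,1]<-.03); r=cv2.minAreaRect(P[m][:,:2].astype(np.float32)*1000); print(" holder",m.sum(),np.median(P[m][:,2]),r,P[m].mean(0))
    m=reg&(abs(P[...,2]-.040)<.004)&(hsv[...,1]<60);q=P[m];
    if m.sum()>20: print(" rim",m.sum(),cv2.minEnclosingCircle(q[:,:2].astype(np.float32)))
E
```

```text
Traceback (most recent call last):
  File "h.py", line 8, in world
    return p@np.array(c["rotation"]).T+np.array(c["position"])
           ~^~~~~~~~~~~~~~~~~~~~~~~~~~
ValueError: matmul: Input operand 1 has a mismatch in its core dimension 0, with gufunc signature (n?,k),(k,m?)->(n?,m?) (size 4 is different from 3)
```

View pics/crop.png

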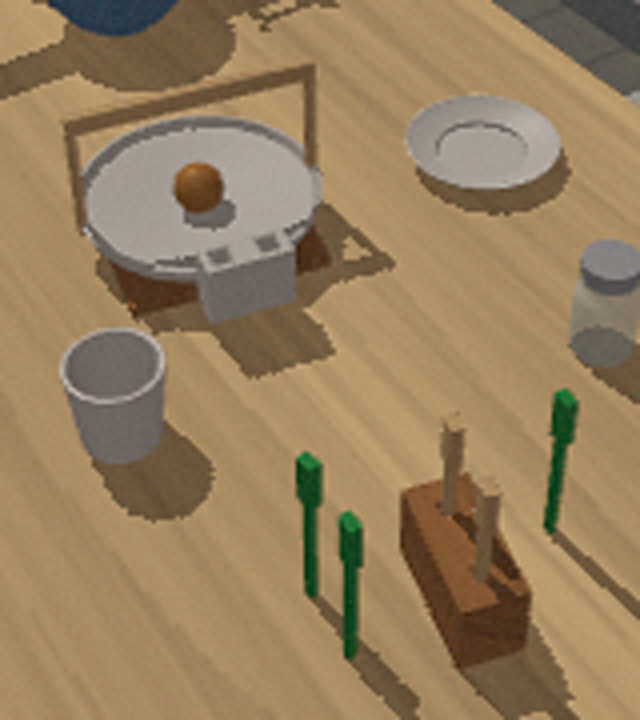

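View pics/crop2.png

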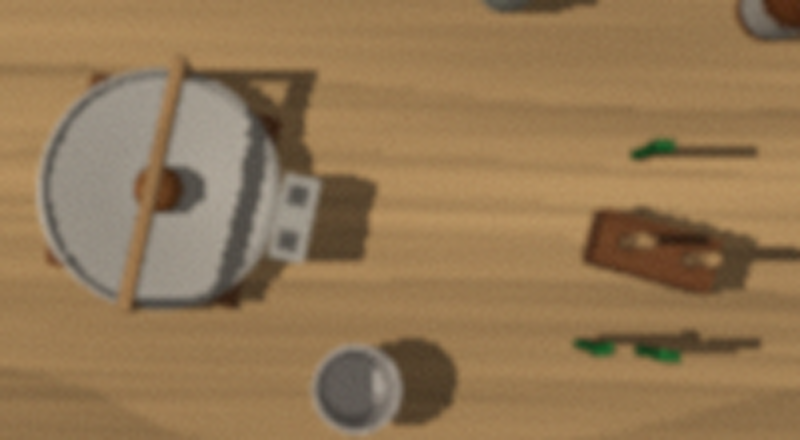

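The crops show the two bamboo picks in the brown stand at crop (453,430) and (488,490), with three green look-alikes around them. The rotation is given as a quaternion, so I'll fix the helper.

```bash
sed -i 's/np.array(c\["rotation"\])/R(c)/' h.py; cat >> h.py <<'E'
from scipy.spatial.transform import Rotation as Ro
def R(c): q=c["rotation"]; return Ro.from_quat([q[1],q[2],q[3],q[0]]).as_matrix()
E
cat > meas.py <<'E'
from h import *
top=np.load("top.npy",allow_pickle=True).item(); side=np.load("side.npy",allow_pickle=True).item()
for n,c in(("top",top),("side",side)):
    V,U=np.mgrid[0:384,0:512]; P=world(c,U,V); ok=c["range_z"]>0
    hsv=cv2.cvtColor(c["pixels"],cv2.COLOR_RGB2HSV); 
    # table check
    m=ok&(abs(P[...,0]-.3)<.03)&(abs(P[...,1])<.05); print(n,"table z",np.median(P[m][:,2]))
    reg=ok&(abs(P[...,0]-.43)<.1)&(P[...,1]<-.25)&(P[...,1]>-.5)
    notg=~((hsv[...,0]>45)&(hsv[...,0]<80)&(hsv[...,1]>120))
    m=reg&(abs(P[...,2]-.056)<.006)&notg; r=cv2.minAreaRect(P[m][:,:2].astype(np.float32)*1000); print(" stand top",m.sum(),np.median(P[m][:,2]),r)
    m=(reg&(P[...,2]>.085)&notg).astype(np.uint8); k,l,st,_=cv2.connectedComponentsWithStats(m)
    for i in range(1,k):
        q=P[l==i]; print("  pick?",st[i],np.round(q.mean(0),4),"zmax",np.round(np.percentile(q[:,2],[50,90,98]),4),hsv[l==i].mean(0).round())
    reg=ok&(abs(P[...,0]-.48)<.16)&(abs(P[...,1]-.02)<.16)
    m=reg&(P[...,2]>.105)&(P[...,2]<.16); q=P[m]; L=cv2.fitLine(q[:,:2].astype(np.float32),cv2.DIST_HUBER,0,1e-3,1e-3).ravel()
    t=(q[:,:2]-L[2:])@L[:2]; print(" bar",m.sum(),"z",np.percentile(q[:,2],[5,50,95]).round(4),"ang",np.degrees(np.arctan2(L[1],L[0])),"mid",L[2:]+L[:2]*(t.min()+t.max())/2,"len",np.ptp(t))
    m=reg&(hsv[...,1]<60)&(abs(P[...,2]-.066)<.006)&(P[...,1]<-.03); r=cv2.minAreaRect(P[m][:,:2].astype(np.float32)*1000); print(" holder",m.sum(),np.median(P[m][:,2]),r,P[m].mean(0))
    m=reg&(abs(P[...,2]-.040)<.004)&(hsv[...,1]<60);q=P[m];
    if m.sum()>20: print(" rim",m.sum(),cv2.minEnclosingCircle(q[:,:2].astype(np.float32)))
E
python3 meas.py
```

```text
top table z -0.0004838891181933036
 stand top 354 0.05558234097757664 ((452.4248962402344, -376.86236572265625), (277.24273681640625, 117.14856719970703), 76.53575897216797)
  pick? [356 218   8   4  25] [ 0.516  -0.2706  0.1228] zmax [0.1297 0.134  0.135 ] [ 15. 133. 126.]
  pick? [373 222   7   4  24] [ 0.5044 -0.3181  0.1246] zmax [0.1285 0.1334 0.1368] [ 15. 135. 125.]
  pick? [427 232  19  43 603] [ 0.4221 -0.4905  0.1383] zmax [0.1431 0.1708 0.1798] [ 18.  33. 128.]
  pick? [367 247   3   1   3] [ 0.435 -0.296  0.123] zmax [0.1235 0.1243 0.1244] [ 39. 111.  74.]
  pick? [363 249   1   1   1] [ 0.4279 -0.2852  0.1035] zmax [0.1035 0.1035 0.1035] [ 38. 116.  86.]
 bar 265 z [0.129  0.1353 0.1395] ang -11.245644 mid [0.54804704 0.09603498] len 0.18903709008008945
 holder 62 0.06623908543041035 ((461.3755798339844, -63.794979095458984), (192.25050354003906, 62.1337890625), 1.0409103631973267) [ 0.39164051 -0.07297064  0.06628291]
 rim 245 ((0.4969724416732788, 0.040869344025850296), 0.17063136398792267)
side table z -0.00042814434985527505
 stand top 529 0.05563182543885514 ((498.4
[... 551 characters left out ...]
1067] zmax [0.1069 0.1218 0.1226] [ 32. 107.  92.]
  pick? [320 341   1   1   1] [ 0.4216 -0.4991  0.1796] zmax [0.1796 0.1796 0.1796] [ 16.  56. 164.]
  pick? [292 342  27  29  65] [ 0.3909 -0.4945  0.156 ] zmax [0.1533 0.1735 0.1788] [ 15.  29. 151.]
  pick? [291 372   1   1   1] [ 0.3605 -0.4999  0.1402] zmax [0.1402 0.1402 0.1402] [ 16.  42. 147.]
 bar 392 z [0.1196 0.1315 0.1364] ang -11.15841 mid [0.54649499 0.0909788 ] len 0.19053472292523937
 holder 178 0.06605880257378305 ((454.3189392089844, -40.379302978515625), (194.131103515625, 68.94242095947266), 23.294538497924805) [ 0.40186314 -0.06299552  0.06547413]
 rim 261 ((0.4987519383430481, 0.035016629844903946), 0.17458388209342957)
```

```bash
cat >> h.py <<'E'
def go(x,y,z,yang=None):
    """shift (units of 25 mm, tool axes) and turn (units of 6 deg, about tool z) to a tool-down pose whose tool-y lies at yang deg"""
    s=telemetry.read_state(); q=s["eef_rot"]; M=Ro.from_quat([q[1],q[2],q[3],q[0]]).as_matrix()
    d=M.T@(np.array([x,y,z])-s["tool_pos"])/.025
    a=np.degrees(np.arctan2(M[1,1],M[0,1])); yang=a if yang is None else yang
    c,n=np.cos(np.radians(yang)),np.sin(np.radians(yang))
    T=np.array([[-n,c,0],[c,n,0],[0,0,-1.]])
    T[:,0]=np.cross(T[:,1],T[:,2])
    w=Ro.from_matrix(M.T@T).as_rotvec(degrees=True)/6
    print("t",round(s["time_s"],2),"pos",s["tool_pos"].round(4),"yang",a.round(2),"w",round(s["gripper_width"],3),"-> d",d.round(2).tolist(),"rot",w.round(2).tolist(),"n",np.linalg.norm(d).round(1))
E
python3 - <<'E'
from h import *
c=np.load("wrist.npy",allow_pickle=True).item(); print(R(c).round(3).tolist(),c["fx"])
go(.60,.02,.33,79)
top=np.load("top.npy",allow_pickle=True).item(); side=np.load("side.npy",allow_pickle=True).item()
for c in(top,side):
    V,U=np.mgrid[0:384,0:512]; P=world(c,U,V); hsv=cv2.cvtColor(c["pixels"],cv2.COLOR_RGB2HSV)
    m=(abs(P[...,0]-.509)<.06)&(abs(P[...,1]+.298)<.075)&(abs(P[...,2]-.056)<.006)&(hsv[...,0]<25); r=cv2.minAreaRect(P[m][:,:2].astype(np.float32)*1000); print(" stand",m.sum(),r)
    m=(abs(P[...,0]-.526)<.06)&(abs(P[...,1]+.014)<.03)&(abs(P[...,2]-.066)<.005)&(hsv[...,1]<60); r=cv2.minAreaRect(P[m][:,:2].astype(np.float32)*1000); print(" holder",m.sum(),np.median(P[m][:,2]),r)
E
```

```text
[[0.287, -0.919, -0.269], [0.958, 0.275, 0.081], [-0.001, -0.281, 0.96]] 326.17979989230406
t 0.15 pos [0.1576 0.5267 0.2559] yang 73.34 w 1.005 -> d [-22.76, -14.35, -2.95] rot [-0.01, -0.0, -0.94] n 27.1
 stand 343 ((510.4211120605469, -295.219970703125), (93.82525634765625, 43.99001693725586), 75.49375915527344)
 holder 126 0.0650627304116479 ((529.2671508789062, -11.775264739990234), (27.712919235229492, 64.94605255126953), 79.10820007324219)
 stand 550 ((508.98529052734375, -298.6959228515625), (97.00682067871094, 45.540592193603516), 75.75480651855469)
 holder 154 0.0651733709038258 ((528.1582641601562, -14.361291885375977), (32.44995880126953, 65.2217025756836), 80.11210632324219)
```

Emit:
{"op": "play_rows", "data": {"motion": [{"delta_pos": [-1.2, -0.9, -0.2], "rotation": [0, 0, -0.1], "claw": 1}, {"delta_pos": [-2.4, -1.8, -0.4], "rotation": [0, 0, -0.2], "claw": 1}, {"delta_pos": [-3.6, -2.7, -0.6], "rotation": [0, 0, -0.3], "claw": 1}, {"delta_pos": [-4.8, -3.6, -0.8], "rotation": [0, 0, -0.4], "claw": 1}, {"delta_pos": [-6, -4.5, -1], "rotation": [0, 0, -0.5], "claw": 1}, {"delta_pos": [-7.2, -5.4, -1.2], "rotation": [0, 0, -0.6], "claw": 1}, {"delta_pos": [-8.4, -6.3, -1.4], "rotation": [0, 0, -0.8], "claw": 1}, {"delta_pos": [-9.6, -7.2, -1.6], "rotation": [0, 0, -0.94], "claw": 1}]}}

```text
time_s: 0.82
tool_pos: [0.3365, 0.284, 0.2965]
eef_rot: [-0.0, 0.095, 0.995, -0.0]
force: [0.6, 0.8, 0.4]
gripper_width: 1.001
gripper_force: 0.0
```

```bash
python3 -c "
from h import *
go(.53,.02,.30,79)"
```

```text
t 0.82 pos [0.3365 0.284  0.2965] yang 79.05 w 1.001 -> d [-9.6, -8.9, -0.14] rot [-0.0, -0.0, 0.01] n 13.1
```

Emit:
{"op": "play_rows", "data": {"motion": [{"delta_pos": [-1.2, -1.1, 0], "rotation": [0, 0, 0], "claw": 1}, {"delta_pos": [-2.4, -2.2, 0], "rotation": [0, 0, 0], "claw": 1}, {"delta_pos": [-3.6, -3.3, 0], "rotation": [0, 0, 0], "claw": 1}, {"delta_pos": [-4.8, -4.4, 0], "rotation": [0, 0, 0], "claw": 1}, {"delta_pos": [-6, -5.5, 0], "rotation": [0, 0, 0], "claw": 1}, {"delta_pos": [-7.2, -6.6, 0], "rotation": [0, 0, 0], "claw": 1}, {"delta_pos": [-8.4, -7.7, 0], "rotation": [0, 0, 0], "claw": 1}, {"delta_pos": [-9.6, -8.9, -0.1], "rotation": [0, 0, 0], "claw": 1}]}}

```text
time_s: 1.48
tool_pos: [0.5292, 0.0203, 0.2982]
eef_rot: [-0.001, 0.096, 0.995, 0.0]
force: [0.7, 0.6, 0.4]
gripper_width: 0.998
gripper_force: 0.0
```

```bash
python3 - <<'E'
from h import *
c=capture("wrist"); np.save("wd.npy",c,allow_pickle=True); save(c,"wd.png",k=1.5)
V,U=np.mgrid[0:384,0:512]; P=world(c,U,V); hsv=cv2.cvtColor(c["pixels"],cv2.COLOR_RGB2HSV); ok=c["range_z"]>0
m=ok&(P[...,2]>.115)&(P[...,2]<.145)&(abs(P[...,0]-.547)<.12)&(abs(P[...,1]-.094)<.06); q=P[m]; L=cv2.fitLine(q[:,:2].astype(np.float32),cv2.DIST_HUBER,0,1e-3,1e-3).ravel(); t=(q[:,:2]-L[2:])@L[:2]
print(m.sum(),np.percentile(q[:,2],[5,50,95]),np.degrees(np.arctan2(L[1],L[0])),L[2:]+L[:2]*(t.min()+t.max())/2,np.ptp(t))
m=ok&(abs(P[...,2]-.066)<.005)&(hsv[...,1]<60)&(abs(P[...,0]-.526)<.06)&(abs(P[...,1]+.014)<.03); r=cv2.minAreaRect(P[m][:,:2].astype(np.float32)*1000); print(m.sum(),np.median(P[m][:,2]),r)
go(.50,-.29,.30,-14.5)
E
```

```text
3453 [0.12573767 0.13580151 0.13730186] -11.263614 [0.54880424 0.09393277] 0.1952592901937286
1231 0.06614223639689998 ((527.5947265625, -12.206676483154297), (28.176998138427734, 65.34420776367188), 78.42495727539062)
t 1.53 pos [0.5328 0.0146 0.298 ] yang 78.71 w 0.999 -> d [-1.1, -12.21, -0.05] rot [-0.01, 0.03, 15.54] n 12.3
```

View pics/wd.png

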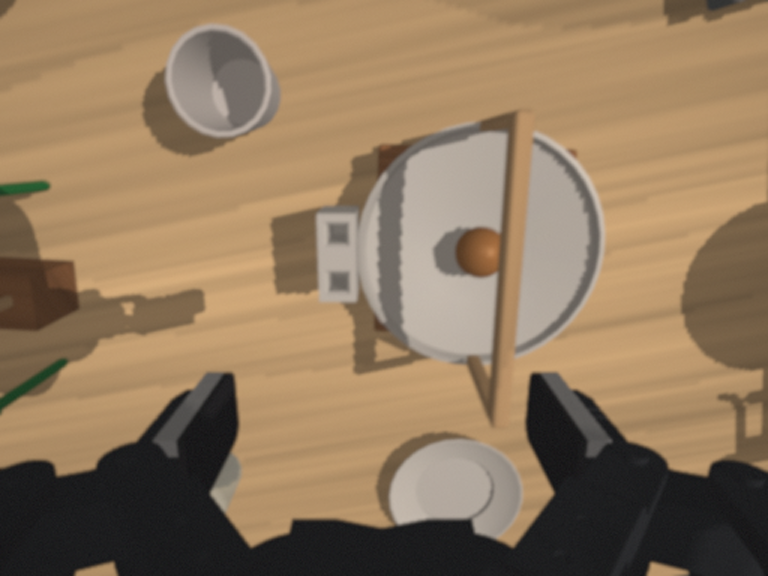

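The wrist view shows the holder at (337,255), its holes at (339,234) and (340,282), the bar across the dish and the ball in the middle. Heights and sizes agree with the text. Next is the stand.

Emit:
{"op": "play_rows", "data": {"motion": [{"delta_pos": [-0.1, -1.5, 0], "rotation": [0, 0, 1], "claw": 1}, {"delta_pos": [-0.3, -3, 0], "rotation": [0, 0, 2], "claw": 1}, {"delta_pos": [-0.4, -4.5, 0], "rotation": [0, 0, 3], "claw": 1}, {"delta_pos": [-0.6, -6, 0], "rotation": [0, 0, 4], "claw": 1}, {"delta_pos": [-0.7, -7.5, 0], "rotation": [0, 0, 5], "claw": 1}, {"delta_pos": [-0.8, -9, 0], "rotation": [0, 0, 6], "claw": 1}, {"delta_pos": [-1, -10.5, 0], "rotation": [0, 0, 7], "claw": 1}, {"delta_pos": [-1.1, -12.2, 0], "rotation": [0, 0, 8], "claw": 1}]}}

```text
time_s: 2.2
tool_pos: [0.497, -0.283, 0.2987]
eef_rot: [-0.0, 0.495, 0.869, 0.0]
force: [0.8, -0.1, 0.2]
gripper_width: 1.001
gripper_force: 0.0
```

Emit:
{"op": "play_rows", "data": {"motion": [{"delta_pos": [0, 0, 0], "rotation": [0, 0, 1.1], "claw": 0.5}, {"delta_pos": [0, 0, 0], "rotation": [0, 0, 2.2], "claw": 0.5}, {"delta_pos": [0, 0, 0], "rotation": [0, 0, 3.3], "claw": 0.5}, {"delta_pos": [0, 0, 0], "rotation": [0, 0, 4.4], "claw": 0.5}, {"delta_pos": [0, 0, 0], "rotation": [0, 0, 5.5], "claw": 0.5}, {"delta_pos": [0, 0, 0], "rotation": [0, 0, 6.5], "claw": 0.5}, {"delta_pos": [0, 0, 0], "rotation": [0, 0, 7.5], "claw": 0.5}, {"delta_pos": [0, 0, 0], "rotation": [0, 0, 7.5], "claw": 0.5}]}}

```text
time_s: 2.87
tool_pos: [0.4973, -0.2816, 0.2985]
eef_rot: [-0.0, 0.789, 0.614, -0.0]
force: [-0.5, 1.1, -0.4]
gripper_width: 0.498
gripper_force: 0.0
```

```bash
cat > stand.py <<'E'
from h import *
c=capture("wrist"); np.save("ws.npy",c,allow_pickle=True); save(c,"ws.png",k=1.5)
V,U=np.mgrid[0:384,0:512]; P=world(c,U,V); hsv=cv2.cvtColor(c["pixels"],cv2.COLOR_RGB2HSV); ok=c["range_z"]>0
near=ok&(abs(P[...,0]-.509)<.065)&(abs(P[...,1]+.297)<.075)
m=near&(abs(P[...,2]-.056)<.005); r=cv2.minAreaRect(P[m][:,:2].astype(np.float32)*1000); print("stand",m.sum(),np.median(P[m][:,2]),r)
m=(near&(P[...,2]>.124)&(P[...,2]<.14)).astype(np.uint8); k,l,st,_=cv2.connectedComponentsWithStats(m)
for i in range(1,k):
    q=P[l==i]
    if len(q)>15: r=cv2.minAreaRect(q[:,:2].astype(np.float32)*1000); print("pick top",st[i],np.median(q[:,2]),np.round(r[0],1),np.round(r[1],1),r[2],hsv[l==i].mean(0).round())
E
python3 stand.py; python3 -c "
from h import *
go(.513,-.273,.20,-14.5)"
```

```text
stand 2693 0.056242764773667464 ((509.5800476074219, -297.0720520019531), (94.45845794677734, 43.43281173706055), 75.52208709716797)
pick top [267 158  10  17 167] 0.1321181133048958 [ 515.4 -272.6] [13.9  8.2] 76.11127471923828 [ 15. 112. 190.]
pick top [266 210  10  17 166] 0.13197454843266151 [ 503.  -320.8] [14.4  8.6] 75.13402557373047 [ 15. 111. 185.]
t 2.92 pos [ 0.4973 -0.2816  0.2985] yang -13.91 w 0.504 -> d [0.48, 0.53, 3.94] rot [-0.01, -0.0, 0.1] n 4.0
```

View pics/ws.png

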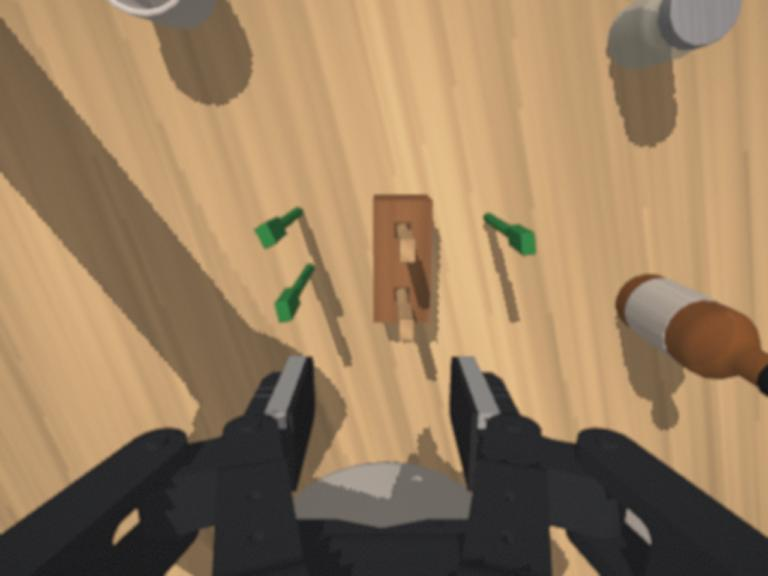

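The wrist view shows the two bamboo pick tops at (407,250) and (405,328) in the stand. The green ones, at (265,232), (285,305) and (523,240), stand free of it. Now to approach the nearer pick.

Emit:
{"op": "play_rows", "data": {"motion": [{"delta_pos": [0.2, 0.2, 1], "rotation": [0, 0, 0.1], "claw": 0.5}, {"delta_pos": [0.52, 0.63, 2], "rotation": [0, 0, 0.1], "claw": 0.5}, {"delta_pos": [0.52, 0.63, 3], "rotation": [0, 0, 0.1], "claw": 0.5}, {"delta_pos": [0.52, 0.63, 4], "rotation": [0, 0, 0.1], "claw": 0.5}, {"delta_pos": [0.52, 0.63, 5], "rotation": [0, 0, 0.1], "claw": 0.5}, {"delta_pos": [0.52, 0.63, 5.2], "rotation": [0, 0, 0.1], "claw": 0.5}, {"delta_pos": [0.52, 0.63, 5.2], "rotation": [0, 0, 0.1], "claw": 0.5}, {"delta_pos": [0.52, 0.63, 5.2], "rotation": [0, 0, 0.1], "claw": 0.5}]}}

```text
time_s: 3.58
tool_pos: [0.5162, -0.2732, 0.1699]
eef_rot: [0.001, 0.791, 0.612, 0.0]
force: [0.6, -0.4, 1.0]
gripper_width: 0.497
gripper_force: 0.0
```

```bash
python3 stand.py; python3 -c "
from h import *
go(.5156,-.2727,.124,-14.5)"
```

```text
stand 5409 0.05626359458326416 ((509.0765380859375, -297.18133544921875), (94.76164245605469, 44.1622200012207), 75.75096130371094)
pick top [244 222  17  31 506] 0.1320662911265486 [ 515.2 -272.6] [14.6  8.5] 75.09308624267578 [ 15. 112. 189.]
pick top [245 303  16  30 462] 0.13189653388800604 [ 502.8 -321. ] [15.   8.7] 75.05113983154297 [ 15. 106. 122.]
t 3.63 pos [ 0.5164 -0.2733  0.1704] yang -14.56 w 0.498 -> d [0.02, -0.04, 1.86] rot [0.02, 0.01, -0.01] n 1.9
```

Emit:
{"op": "play_rows", "data": {"motion": [{"delta_pos": [0.02, -0.04, 0.6], "rotation": [0, 0, 0], "claw": 0.5}, {"delta_pos": [0.02, -0.04, 1.2], "rotation": [0, 0, 0], "claw": 0.5}, {"delta_pos": [0.02, -0.04, 1.8], "rotation": [0, 0, 0], "claw": 0.5}, {"delta_pos": [0.02, -0.04, 1.86], "rotation": [0, 0, 0], "claw": 0.5}, {"delta_pos": [0.02, -0.04, 1.86], "rotation": [0, 0, 0], "claw": 0.05}, {"delta_pos": [0.02, -0.04, 1.86], "rotation": [0, 0, 0], "claw": 0}, {"delta_pos": [0.02, -0.04, 1.86], "rotation": [0, 0, 0], "claw": 0}, {"delta_pos": [0.02, -0.04, 1.86], "rotation": [0, 0, 0], "claw": 0}]}}

```text
time_s: 4.3
tool_pos: [0.5156, -0.2726, 0.1238]
eef_rot: [0.001, 0.791, 0.611, 0.0]
force: [0.2, 0.1, 5.0]
gripper_width: 0.094
gripper_force: 60.3
```

Emit:
{"op": "play_rows", "data": {"motion": [{"delta_pos": [0, 0, 0], "rotation": [0, 0, 0], "claw": 0}, {"delta_pos": [0, 0, -0.3], "rotation": [0, 0, 0], "claw": 0}, {"delta_pos": [0, 0, -0.9], "rotation": [0, 0, 0], "claw": 0}, {"delta_pos": [0, 0, -1.7], "rotation": [0, 0, 0], "claw": 0}, {"delta_pos": [0, 0, -2.5], "rotation": [0, 0, 0], "claw": 0}, {"delta_pos": [0, 0, -3.2], "rotation": [0, 0, 0], "claw": 0}, {"delta_pos": [0, 0, -3.6], "rotation": [0, 0, 0], "claw": 0}, {"delta_pos": [0, 0, -3.6], "rotation": [0, 0, 0], "claw": 0}]}}

```text
time_s: 4.97
tool_pos: [0.5155, -0.2725, 0.2147]
eef_rot: [0.002, 0.791, 0.611, 0.0]
force: [0.2, 0.8, -0.4]
gripper_width: 0.095
gripper_force: 59.6
```

```bash
python3 -c "
from h import *
go(.5277,-.0128,.23,-101)"
```

```text
t 4.97 pos [ 0.5155 -0.2725  0.2147] yang -14.62 w 0.095 -> d [10.18, -2.15, -0.64] rot [0.04, -0.01, 14.4] n 10.4
```

Emit:
{"op": "play_rows", "data": {"motion": [{"delta_pos": [0.8, -0.2, 0], "rotation": [0, 0, 0.9], "claw": 0}, {"delta_pos": [2.2, -0.6, 0], "rotation": [0, 0, 1.9], "claw": 0}, {"delta_pos": [3.7, -1, 0], "rotation": [0, 0, 2.9], "claw": 0}, {"delta_pos": [5.2, -1.5, 0], "rotation": [0, 0, 3.9], "claw": 0}, {"delta_pos": [6.7, -1.9, 0], "rotation": [0, 0, 4.9], "claw": 0}, {"delta_pos": [8.2, -2.3, 0], "rotation": [0, 0, 5.9], "claw": 0}, {"delta_pos": [9.5, -2.7, 0], "rotation": [0, 0, 6.9], "claw": 0}, {"delta_pos": [10.13, -2.87, 0], "rotation": [0, 0, 7.9], "claw": 0}]}}

```text
time_s: 5.63
tool_pos: [0.5083, -0.0054, 0.2114]
eef_rot: [-0.001, 0.971, 0.24, -0.001]
force: [0.6, -0.4, -0.5]
gripper_width: 0.095
gripper_force: 59.6
```

Emit:
{"op": "play_rows", "data": {"motion": [{"delta_pos": [0, 0, 0], "rotation": [0, 0, 1], "claw": 0}, {"delta_pos": [0, 0, 0], "rotation": [0, 0, 2], "claw": 0}, {"delta_pos": [0, 0, 0], "rotation": [0, 0, 3], "claw": 0}, {"delta_pos": [0, 0, 0], "rotation": [0, 0, 4], "claw": 0}, {"delta_pos": [0, 0, 0], "rotation": [0, 0, 5], "claw": 0}, {"delta_pos": [0, 0, 0], "rotation": [0, 0, 6], "claw": 0}, {"delta_pos": [0, 0, 0], "rotation": [0, 0, 6.5], "claw": 0}, {"delta_pos": [0, 0, 0], "rotation": [0, 0, 6.5], "claw": 0}]}}

```text
time_s: 6.3
tool_pos: [0.5091, -0.0089, 0.2113]
eef_rot: [-0.0, 0.995, -0.097, -0.001]
force: [-0.2, 0.2, 0.5]
gripper_width: 0.09
gripper_force: 59.6
```

```bash
cat > hold.py <<'E'
from h import *
import sys
c=capture("wrist"); np.save("wh.npy",c,allow_pickle=True); save(c,sys.argv[1],k=1.5)
V,U=np.mgrid[0:384,0:512]; P=world(c,U,V); hsv=cv2.cvtColor(c["pixels"],cv2.COLOR_RGB2HSV); ok=c["range_z"]>0
near=ok&(abs(P[...,0]-.528)<.045)&(abs(P[...,1]+.013)<.025)
m=near&(abs(P[...,2]-.066)<.004)&(hsv[...,1]<70); r=cv2.minAreaRect(P[m][:,:2].astype(np.float32)*1000); print("holder",m.sum(),np.median(P[m][:,2]),r)
# hole mouths: holes in the block-top mask, cast on the top plane
k=cv2.findContours(cv2.morphologyEx(m.astype(np.uint8),cv2.MORPH_CLOSE,np.ones((3,3))),cv2.RETR_CCOMP,cv2.CHAIN_APPROX_NONE)
for ct,h in zip(k[0],k[1][0]):
    if h[3]>=0 and cv2.contourArea(ct)>30:
        w=plane(c,ct[:,0,0],ct[:,0,1],.066); r=cv2.minAreaRect(w[:,:2].astype(np.float32)*1000); print("hole",np.round(r[0],1),np.round(r[1],1),r[2])
# pick shaft points by slices, bamboo colour, below the fingers
t=telemetry.read_state()["tool_pos"]
for lo in np.arange(t[2]-.115,t[2]-.03,.02):
    s=ok&(P[...,2]>lo)&(P[...,2]<lo+.02)&(np.hypot(P[...,0]-t[0],P[...,1]-t[1])<.02)&(hsv[...,1]>60)
    if s.sum()>5: print("shaft z",round(lo+.01,3),s.sum(),P[s].mean(0).round(4))
E
python3 hold.py wh1.png; python3 -c "
from h import *
go(.51,-.0093,.215,-101)"
```

```text
holder 2081 0.06615292933270639 ((528.3377685546875, -12.721185684204102), (27.907880783081055, 66.13299560546875), 79.41114807128906)
hole [511.7  -9.4] [15.1 13.8] 78.857421875
hole [546.7 -16.3] [14.5 14.4] 78.85102081298828
shaft z 0.106 70 [ 0.5125 -0.0096  0.1098]
shaft z 0.126 130 [ 0.5122 -0.01    0.1271]
shaft z 0.146 167 [ 0.5123 -0.0098  0.1471]
shaft z 0.166 222 [ 0.5123 -0.01    0.1666]
shaft z 0.186 318 [ 0.5162 -0.0108  0.1908]
t 6.35 pos [ 0.5091 -0.0089  0.2115] yang -100.95 w 0.094 -> d [0.04, 0.01, -0.14] rot [-0.0, 0.02, 0.01] n 0.1
```

View pics/wh1.png

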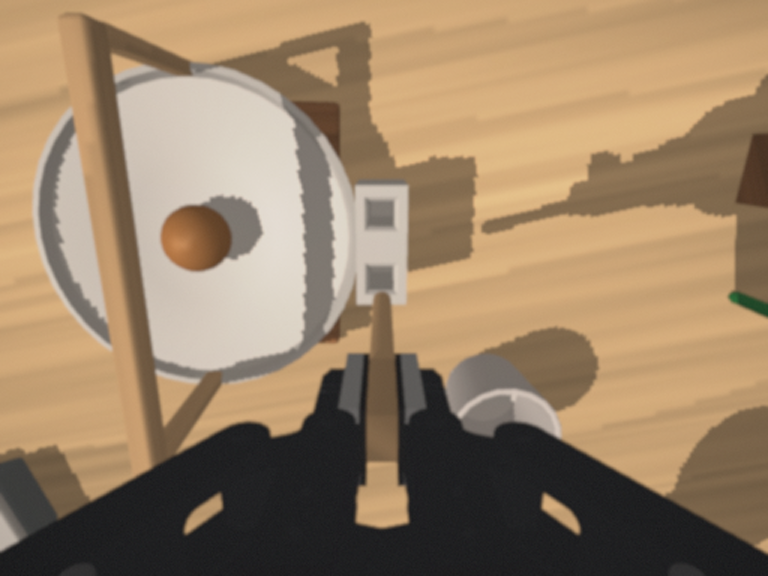

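The wrist view shows the pick tip at (382,298), just in front of the near hole at (380,278). It needs about 2 mm along tool x, then I'll lower it.

Emit:
{"op": "play_rows", "data": {"motion": [{"delta_pos": [0.08, 0, 0.2], "rotation": [0, 0, 0], "claw": 0}, {"delta_pos": [0.08, 0, 0.5], "rotation": [0, 0, 0], "claw": 0}, {"delta_pos": [0.08, 0, 0.8], "rotation": [0, 0, 0], "claw": 0}, {"delta_pos": [0.08, 0, 1.1], "rotation": [0, 0, 0], "claw": 0}, {"delta_pos": [0.08, 0, 1.4], "rotation": [0, 0, 0], "claw": 0}, {"delta_pos": [0.08, 0, 1.7], "rotation": [0, 0, 0], "claw": 0}, {"delta_pos": [0.08, 0, 1.9], "rotation": [0, 0, 0], "claw": 0}, {"delta_pos": [0.08, 0, 1.9], "rotation": [0, 0, 0], "claw": 0}]}}

```text
time_s: 7.02
tool_pos: [0.511, -0.0093, 0.1635]
eef_rot: [-0.0, 0.995, -0.096, -0.001]
force: [-0.4, -0.2, -0.7]
gripper_width: 0.096
gripper_force: 59.6
```

No contact force with the foot about 18 mm into the hole. I'll finish lowering and release.

Emit:
{"op": "play_rows", "data": {"motion": [{"delta_pos": [0, 0, 0.3], "rotation": [0, 0, 0], "claw": 0}, {"delta_pos": [0, 0, 0.6], "rotation": [0, 0, 0], "claw": 0}, {"delta_pos": [0, 0, 0.85], "rotation": [0, 0, 0], "claw": 0}, {"delta_pos": [0, 0, 0.9], "rotation": [0, 0, 0], "claw": 0}, {"delta_pos": [0, 0, 0.9], "rotation": [0, 0, 0], "claw": 0.1}, {"delta_pos": [0, 0, 0.9], "rotation": [0, 0, 0], "claw": 0.25}, {"delta_pos": [0, 0, 0.9], "rotation": [0, 0, 0], "claw": 0.4}, {"delta_pos": [0, 0, 0.9], "rotation": [0, 0, 0], "claw": 0.4}]}}

```text
time_s: 7.68
tool_pos: [0.5116, -0.0094, 0.1426]
eef_rot: [0.0, 0.995, -0.096, 0.0]
force: [-0.7, -0.5, -0.1]
gripper_width: 0.402
gripper_force: 0.0
```

Emit:
{"op": "play_rows", "data": {"motion": [{"delta_pos": [0, 0, -0.5], "rotation": [0, 0, 0], "claw": 0.4}, {"delta_pos": [0, 0, -1.3], "rotation": [0, 0, 0], "claw": 0.4}, {"delta_pos": [0, 0, -2.2], "rotation": [0, 0, 0], "claw": 0.4}, {"delta_pos": [0, 0, -3.2], "rotation": [0, 0, 0], "claw": 0.4}, {"delta_pos": [0, 0, -4.2], "rotation": [0, 0, 0], "claw": 0.4}, {"delta_pos": [0, 0, -4.6], "rotation": [0, 0, 0], "claw": 0.4}, {"delta_pos": [0, 0, -4.6], "rotation": [0, 0, 0], "claw": 0.4}, {"delta_pos": [0, 0, -4.6], "rotation": [0, 0, 0], "claw": 0.4}]}}

```text
time_s: 8.35
tool_pos: [0.5113, -0.0093, 0.2572]
eef_rot: [0.0, 0.995, -0.096, 0.0]
force: [0.4, -0.1, -0.1]
gripper_width: 0.397
gripper_force: 0.0
```

```bash
python3 - <<'E'
from h import *
go(.503,-.3208,.22,-14.5)
c=capture("wrist"); V,U=np.mgrid[0:384,0:512]; P=world(c,U,V); hsv=cv2.cvtColor(c["pixels"],cv2.COLOR_RGB2HSV)
m=(np.hypot(P[...,0]-.511,P[...,1]+.009)<.025)&(P[...,2]>.08)&(P[...,2]<.2); print("placed pick",m.sum(),np.percentile(P[m][:,2],[50,95,99]),P[m&(P[...,2]>.14)].mean(0),P[m&(P[...,2]<.12)].mean(0))
m=(abs(P[...,0]-.528)<.045)&(abs(P[...,1]+.013)<.025)&(abs(P[...,2]-.066)<.004)&(hsv[...,1]<70); print(cv2.minAreaRect(P[m][:,:2].astype(np.float32)*1000))
E
```

```text
t 8.35 pos [ 0.5113 -0.0093  0.2572] yang -101.02 w 0.397 -> d [2.05, 12.29, 1.49] rot [0.0, -0.0, -14.42] n 12.6
placed pick 394 [0.14543615 0.14720307 0.14746585] [ 0.51135972 -0.00982858  0.14594753] [ 0.51572017 -0.01138253  0.09991115]
((528.6926879882812, -13.048931121826172), (27.56703758239746, 65.88307189941406), 78.32962036132812)
```

The first pick is seated, its top at 0.146 m as expected. Now the second.

Emit:
{"op": "play_rows", "data": {"motion": [{"delta_pos": [0.2, 1.3, 0], "rotation": [0, 0, -1], "claw": 0.5}, {"delta_pos": [0.5, 2.8, 0], "rotation": [0, 0, -2], "claw": 0.5}, {"delta_pos": [0.7, 4.3, 0], "rotation": [0, 0, -3], "claw": 0.5}, {"delta_pos": [1, 5.8, 0], "rotation": [0, 0, -4], "claw": 0.5}, {"delta_pos": [1.2, 7.3, 0], "rotation": [0, 0, -5], "claw": 0.5}, {"delta_pos": [1.5, 8.8, 0], "rotation": [0, 0, -6], "claw": 0.5}, {"delta_pos": [1.8, 10.5, 0], "rotation": [0, 0, -7], "claw": 0.5}, {"delta_pos": [2.05, 12.29, 0], "rotation": [0, 0, -8], "claw": 0.5}]}}

```text
time_s: 9.07
tool_pos: [0.5027, -0.3174, 0.2557]
eef_rot: [-0.001, 0.948, 0.32, -0.001]
force: [0.5, 0.2, -0.8]
gripper_width: 0.498
gripper_force: 0.0
```

Emit:
{"op": "play_rows", "data": {"motion": [{"delta_pos": [0, 0, 0.3], "rotation": [0, 0, -1], "claw": 0.5}, {"delta_pos": [0, 0, 0.6], "rotation": [0, 0, -2], "claw": 0.5}, {"delta_pos": [0, 0, 0.9], "rotation": [0, 0, -3], "claw": 0.5}, {"delta_pos": [0, 0, 1.2], "rotation": [0, 0, -4], "claw": 0.5}, {"delta_pos": [0, 0, 1.5], "rotation": [0, 0, -5], "claw": 0.5}, {"delta_pos": [0, 0, 2], "rotation": [0, 0, -6], "claw": 0.5}, {"delta_pos": [0, 0, 2.5], "rotation": [0, 0, -6.4], "claw": 0.5}, {"delta_pos": [0, 0, 2.5], "rotation": [0, 0, -6.4], "claw": 0.5}]}}

```text
time_s: 9.73
tool_pos: [0.5022, -0.3148, 0.191]
eef_rot: [-0.003, 0.791, 0.612, -0.001]
force: [-1.1, 0.4, -0.2]
gripper_width: 0.499
gripper_force: 0.0
```

```bash
python3 stand.py; python3 -c "
from h import *
go(.503,-.3208,.124,-14.5)"
```

```text
stand 5939 0.056266176805353174 ((509.0556640625, -297.18780517578125), (94.240234375, 44.15941619873047), 75.68281555175781)
pick top [251 220  16  27 409] 0.13204399909501144 [ 502.8 -321.1] [14.4  8.9] 75.31698608398438 [ 15. 111. 193.]
t 9.78 pos [ 0.5026 -0.3152  0.1926] yang -14.69 w 0.5 -> d [-0.22, 0.08, 2.74] rot [-0.04, -0.02, -0.03] n 2.8
```

Emit:
{"op": "play_rows", "data": {"motion": [{"delta_pos": [-0.12, 0.04, 0.3], "rotation": [0, 0, 0], "claw": 0.5}, {"delta_pos": [-0.23, 0.07, 0.8], "rotation": [0, 0, 0], "claw": 0.5}, {"delta_pos": [-0.23, 0.07, 1.4], "rotation": [0, 0, 0], "claw": 0.5}, {"delta_pos": [-0.23, 0.07, 2], "rotation": [0, 0, 0], "claw": 0.5}, {"delta_pos": [-0.23, 0.07, 2.5], "rotation": [0, 0, 0], "claw": 0.5}, {"delta_pos": [-0.23, 0.07, 2.74], "rotation": [0, 0, 0], "claw": 0.5}, {"delta_pos": [-0.23, 0.07, 2.74], "rotation": [0, 0, 0], "claw": 0.5}, {"delta_pos": [-0.23, 0.07, 2.74], "rotation": [0, 0, 0], "claw": 0.2}]}}

```text
time_s: 10.45
tool_pos: [0.5037, -0.322, 0.1266]
eef_rot: [0.0, 0.792, 0.611, 0.0]
force: [0.3, -0.3, 0.3]
gripper_width: 0.371
gripper_force: 0.0
```

Emit:
{"op": "play_rows", "data": {"motion": [{"delta_pos": [0, 0, 0], "rotation": [0, 0, 0], "claw": 0}, {"delta_pos": [0, 0, 0], "rotation": [0, 0, 0], "claw": 0}, {"delta_pos": [0, 0, 0], "rotation": [0, 0, 0], "claw": 0}, {"delta_pos": [0, 0, 0], "rotation": [0, 0, 0], "claw": 0}, {"delta_pos": [0, 0, -0.3], "rotation": [0, 0, 0], "claw": 0}, {"delta_pos": [0, 0, -0.9], "rotation": [0, 0, 0], "claw": 0}, {"delta_pos": [0, 0, -1.6], "rotation": [0, 0, 0], "claw": 0}, {"delta_pos": [0, 0, -2], "rotation": [0, 0, 0], "claw": 0}]}}

```text
time_s: 11.12
tool_pos: [0.5039, -0.322, 0.1783]
eef_rot: [0.001, 0.791, 0.611, 0.0]
force: [0.2, 1.0, -0.2]
gripper_width: 0.093
gripper_force: 59.6
```

Emit:
{"op": "play_rows", "data": {"motion": [{"delta_pos": [0, 0, -0.5], "rotation": [0, 0, 0], "claw": 0}, {"delta_pos": [0, 0, -1], "rotation": [0, 0, 0], "claw": 0}, {"delta_pos": [0, 0, -1.5], "rotation": [0, 0, 0], "claw": 0}, {"delta_pos": [0, 0, -1.9], "rotation": [0, 0, 0], "claw": 0}, {"delta_pos": [0, 0, -2.2], "rotation": [0, 0, 0], "claw": 0}, {"delta_pos": [0, 0, -2.2], "rotation": [0, 0, 0], "claw": 0}, {"delta_pos": [0, 0, -2.2], "rotation": [0, 0, 0], "claw": 0}, {"delta_pos": [0, 0, -2.2], "rotation": [0, 0, 0], "claw": 0}]}}

```text
time_s: 11.78
tool_pos: [0.5033, -0.3216, 0.2305]
eef_rot: [-0.001, 0.791, 0.611, -0.0]
force: [-0.6, -1.2, 0.0]
gripper_width: 0.098
gripper_force: 59.6
```

```bash
python3 -c "
from h import *
go(.5454,-.0162,.225,-101)"
```

```text
t 11.78 pos [ 0.5033 -0.3216  0.2305] yang -14.62 w 0.098 -> d [12.24, -1.45, 0.23] rot [-0.01, 0.0, 14.4] n 12.3
```

Emit:
{"op": "play_rows", "data": {"motion": [{"delta_pos": [1, -0.1, 0], "rotation": [0, 0, 0.9], "claw": 0}, {"delta_pos": [2.5, -0.3, 0], "rotation": [0, 0, 1.9], "claw": 0}, {"delta_pos": [4, -0.5, 0], "rotation": [0, 0, 2.9], "claw": 0}, {"delta_pos": [5.5, -0.7, 0], "rotation": [0, 0, 3.9], "claw": 0}, {"delta_pos": [7, -0.9, 0], "rotation": [0, 0, 4.9], "claw": 0}, {"delta_pos": [8.6, -1.1, 0], "rotation": [0, 0, 5.9], "claw": 0}, {"delta_pos": [10.2, -1.3, 0], "rotation": [0, 0, 6.9], "claw": 0}, {"delta_pos": [11.5, -1.4, 0], "rotation": [0, 0, 7.9], "claw": 0}]}}

```text
time_s: 12.45
tool_pos: [0.5417, -0.032, 0.2307]
eef_rot: [-0.001, 0.971, 0.24, -0.001]
force: [0.6, 0.2, 0.4]
gripper_width: 0.09
gripper_force: 59.5
```

```bash
python3 -c "
from h import *
go(.5454,-.0162,.225,-101)"
```

```text
t 12.45 pos [ 0.5417 -0.032   0.2307] yang -62.27 w 0.09 -> d [0.43, -0.49, 0.23] rot [-0.01, 0.01, 6.45] n 0.7
```

Emit:
{"op": "play_rows", "data": {"motion": [{"delta_pos": [0.1, -0.1, 0.1], "rotation": [0, 0, 1], "claw": 0}, {"delta_pos": [0.2, -0.2, 0.2], "rotation": [0, 0, 2], "claw": 0}, {"delta_pos": [0.3, -0.3, 0.3], "rotation": [0, 0, 3], "claw": 0}, {"delta_pos": [0.35, -0.4, 0.4], "rotation": [0, 0, 4], "claw": 0}, {"delta_pos": [0.4, -0.45, 0.5], "rotation": [0, 0, 5], "claw": 0}, {"delta_pos": [0.4, -0.45, 0.5], "rotation": [0, 0, 6], "claw": 0}, {"delta_pos": [0.4, -0.45, 0.5], "rotation": [0, 0, 6.45], "claw": 0}, {"delta_pos": [0.4, -0.45, 0.5], "rotation": [0, 0, 6.45], "claw": 0}]}}

```text
time_s: 13.12
tool_pos: [0.5455, -0.02, 0.218]
eef_rot: [-0.0, 0.996, -0.094, -0.001]
force: [-0.5, -0.3, 0.3]
gripper_width: 0.093
gripper_force: 59.5
```

```bash
python3 hold.py wh2.png; python3 -c "
from h import *
go(.5462,-.0163,.145,-101)"
```

```text
holder 1248 0.0661918064076144 ((531.1956787109375, -13.455709457397461), (27.780942916870117, 60.960819244384766), 78.61736297607422)
shaft z 0.113 83 [ 0.5498 -0.0205  0.1141]
shaft z 0.133 119 [ 0.5497 -0.0208  0.1334]
shaft z 0.153 162 [ 0.5496 -0.0208  0.1535]
shaft z 0.173 185 [ 0.5497 -0.021   0.1723]
shaft z 0.193 293 [ 0.5528 -0.023   0.1969]
t 13.17 pos [ 0.5456 -0.0201  0.2181] yang -100.65 w 0.094 -> d [0.0, -0.15, 2.93] rot [-0.0, 0.01, 0.06] n 2.9
```

View pics/wh2.png

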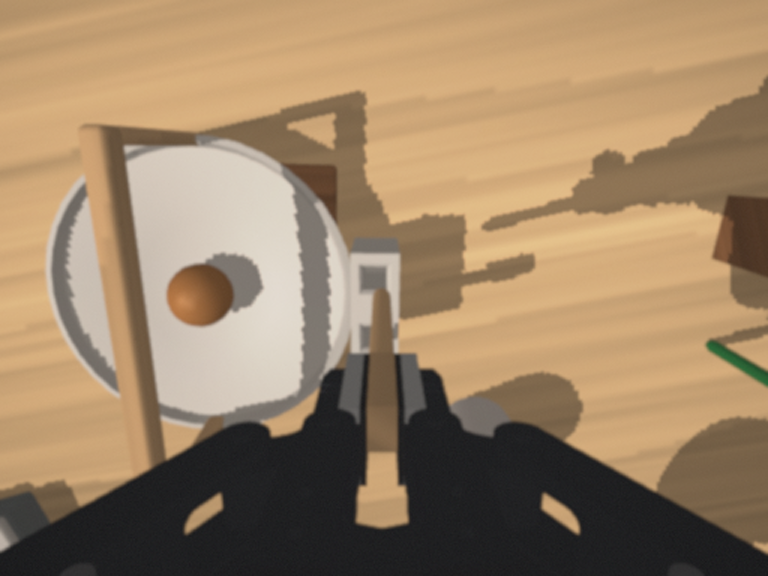

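The view shows the pick tip at (380,295), in front of and slightly right of the free hole at (374,278). It needs about 4 mm to the left, then I'll lower it.

Emit:
{"op": "play_rows", "data": {"motion": [{"delta_pos": [-0.03, -0.15, 0.1], "rotation": [0, 0, 0.06], "claw": 0}, {"delta_pos": [-0.03, -0.15, 0.4], "rotation": [0, 0, 0.06], "claw": 0}, {"delta_pos": [-0.03, -0.15, 0.7], "rotation": [0, 0, 0.06], "claw": 0}, {"delta_pos": [-0.03, -0.15, 1], "rotation": [0, 0, 0.06], "claw": 0}, {"delta_pos": [-0.03, -0.15, 1.1], "rotation": [0, 0, 0.06], "claw": 0}, {"delta_pos": [-0.03, -0.15, 1.1], "rotation": [0, 0, 0.06], "claw": 0}, {"delta_pos": [-0.03, -0.15, 1.1], "rotation": [0, 0, 0.06], "claw": 0}, {"delta_pos": [-0.03, -0.15, 1.1], "rotation": [0, 0, 0.06], "claw": 0}]}}

```text
time_s: 13.83
tool_pos: [0.5459, -0.0164, 0.1915]
eef_rot: [0.0, 0.995, -0.097, 0.0]
force: [-0.4, 0.5, 0.5]
gripper_width: 0.092
gripper_force: 59.5
```

```bash
python3 hold.py wh3.png; python3 -c "
from h import *
go(.5458,-.0162,.145,-101)"
```

```text
holder 1364 0.0661683659785394 ((536.7376098632812, -14.412145614624023), (27.921863555908203, 49.68965148925781), 78.44219207763672)
shaft z 0.087 93 [ 0.5502 -0.0172  0.0874]
shaft z 0.107 119 [ 0.5503 -0.0172  0.1071]
shaft z 0.127 159 [ 0.5501 -0.0172  0.1273]
shaft z 0.147 189 [ 0.55   -0.0175  0.1459]
shaft z 0.167 280 [ 0.553  -0.0199  0.1703]
t 13.88 pos [ 0.5459 -0.0164  0.1916] yang -101.08 w 0.091 -> d [-0.01, -0.01, 1.86] rot [0.0, -0.01, -0.01] n 1.9
```

Emit:
{"op": "play_rows", "data": {"motion": [{"delta_pos": [-0.02, -0.01, 0.2], "rotation": [0, 0, 0], "claw": 0}, {"delta_pos": [-0.02, -0.01, 0.5], "rotation": [0, 0, 0], "claw": 0}, {"delta_pos": [-0.02, -0.01, 0.8], "rotation": [0, 0, 0], "claw": 0}, {"delta_pos": [-0.02, -0.01, 1.1], "rotation": [0, 0, 0], "claw": 0}, {"delta_pos": [-0.02, -0.01, 1.4], "rotation": [0, 0, 0], "claw": 0}, {"delta_pos": [-0.02, -0.01, 1.7], "rotation": [0, 0, 0], "claw": 0}, {"delta_pos": [-0.02, -0.01, 1.86], "rotation": [0, 0, 0], "claw": 0}, {"delta_pos": [-0.02, -0.01, 1.86], "rotation": [0, 0, 0], "claw": 0}]}}

```text
time_s: 14.55
tool_pos: [0.5449, -0.0159, 0.1436]
eef_rot: [-0.0, 0.995, -0.097, -0.001]
force: [-0.4, -0.4, 0.2]
gripper_width: 0.09
gripper_force: 59.5
```

Emit:
{"op": "play_rows", "data": {"motion": [{"delta_pos": [0, 0, 0], "rotation": [0, 0, 0], "claw": 0.1}, {"delta_pos": [0, 0, 0], "rotation": [0, 0, 0], "claw": 0.25}, {"delta_pos": [0, 0, 0], "rotation": [0, 0, 0], "claw": 0.4}, {"delta_pos": [0, 0, 0], "rotation": [0, 0, 0], "claw": 0.4}, {"delta_pos": [0, 0, -0.5], "rotation": [0, 0, 0], "claw": 0.4}, {"delta_pos": [0, 0, -1.3], "rotation": [0, 0, 0], "claw": 0.4}, {"delta_pos": [0, 0, -2.3], "rotation": [0, 0, 0], "claw": 0.4}, {"delta_pos": [0, 0, -3.2], "rotation": [0, 0, 0], "claw": 0.4}]}}

```text
time_s: 15.22
tool_pos: [0.5452, -0.0159, 0.2262]
eef_rot: [0.0, 0.995, -0.097, 0.0]
force: [-1.0, 0.4, -0.3]
gripper_width: 0.398
gripper_force: 0.0
```

```bash
python3 -c "
from h import *
go(.548,.094,.24,-101.2)"
```

```text
t 15.22 pos [ 0.5452 -0.0159  0.2262] yang -101.08 w 0.398 -> d [-0.74, -4.34, -0.55] rot [0.0, -0.0, 0.02] n 4.4
```

Emit:
{"op": "play_rows", "data": {"motion": [{"delta_pos": [0, 0, -0.5], "rotation": [0, 0, 0], "claw": 0.5}, {"delta_pos": [-0.2, -1, -0.6], "rotation": [0, 0, 0], "claw": 0.5}, {"delta_pos": [-0.4, -2.2, -0.6], "rotation": [0, 0, 0], "claw": 0.6}, {"delta_pos": [-0.6, -3.4, -0.6], "rotation": [0, 0, 0], "claw": 0.6}, {"delta_pos": [-0.74, -4.34, -0.6], "rotation": [0, 0, 0], "claw": 0.6}, {"delta_pos": [-0.74, -4.34, -0.6], "rotation": [0, 0, 0], "claw": 0.6}, {"delta_pos": [-0.74, -4.34, -0.6], "rotation": [0, 0, 0], "claw": 0.6}, {"delta_pos": [-0.74, -4.34, -0.6], "rotation": [0, 0, 0], "claw": 0.6}]}}

```text
time_s: 15.88
tool_pos: [0.548, 0.0936, 0.2398]
eef_rot: [0.0, 0.995, -0.097, 0.0]
force: [-0.2, 0.1, 0.2]
gripper_width: 0.598
gripper_force: 0.0
```

```bash
cat > bar.py <<'E'
from h import *
import sys
c=capture("wrist"); save(c,sys.argv[1],k=1.5)
V,U=np.mgrid[0:384,0:512]; P=world(c,U,V); ok=c["range_z"]>0; hsv=cv2.cvtColor(c["pixels"],cv2.COLOR_RGB2HSV)
m=ok&(abs(P[...,2]-.1355)<.004)&(abs(P[...,0]-.547)<.12)&(abs(P[...,1]-.094)<.05)&(hsv[...,1]>70); q=P[m]; L=cv2.fitLine(q[:,:2].astype(np.float32),cv2.DIST_HUBER,0,1e-3,1e-3).ravel(); t=(q[:,:2]-L[2:])@L[:2]
r=cv2.minAreaRect(q[:,:2].astype(np.float32)*1000); print("bar rect",r)
print("bar top",m.sum(),np.median(q[:,2]),"ang",np.degrees(np.arctan2(L[1],L[0])),"at x=.548 y=",L[3]+(.548-L[2])*L[1]/L[0],"ends",L[2:]+L[:2]*t.min(),L[2:]+L[:2]*t.max())
m=(ok&(abs(P[...,2]-.146)<.004)&(abs(P[...,0]-.528)<.06)&(abs(P[...,1]+.013)<.03)).astype(np.uint8); k,l,st,_=cv2.connectedComponentsWithStats(m)
for i in range(1,k): print("pick top",st[i,4],P[l==i].mean(0).round(4))
m=ok&(abs(P[...,2]-.066)<.004)&(hsv[...,1]<70)&(abs(P[...,0]-.528)<.05)&(abs(P[...,1]+.013)<.03); print("holder",m.sum(),cv2.minAreaRect(P[m][:,:2].astype(np.float32)*1000))
m=ok&(P[...,2]<.065)&(P[...,2]>.03)&(hsv[...,1]>130)&(np.hypot(P[...,0]-.548,P[...,1]-.094)<.06); print("ball",m.sum(),P[m].mean(0),P[m][:,2].max())
E
python3 bar.py wb.png; python3 -c "
from h import *
go(.548,.094,.134,-101.2)"
```

```text
bar rect ((550.3952026367188, 94.96852111816406), (12.022655487060547, 194.6140594482422), 78.74476623535156)
bar top 4263 0.13601851951681548 ang -11.244688 at x=.548 y= 0.095580526 ends [0.45498145 0.1140741 ] [0.64585959 0.07612447]
pick top 327 [ 0.5464 -0.0179  0.1457]
pick top 296 [ 0.5113 -0.0107  0.1457]
holder 1610 ((528.2442626953125, -12.896829605102539), (29.072265625, 66.70256805419922), 78.88346862792969)
ball 464 [0.55219413 0.09395073 0.05373402] 0.05962261649184314
t 15.93 pos [0.548  0.0933 0.2398] yang -101.12 w 0.601 -> d [-0.01, -0.03, 4.23] rot [0.0, -0.0, 0.01] n 4.2
```

View pics/wb.png

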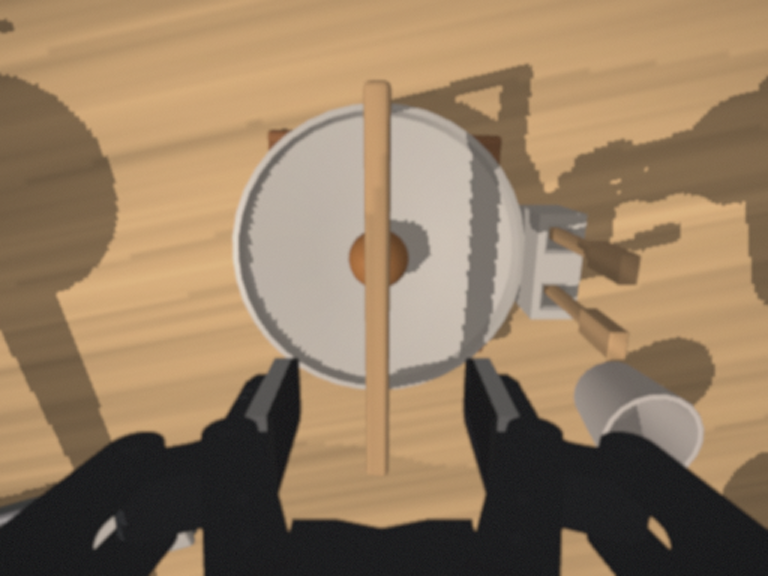

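Both picks stand in their holes, paddles at about (615,265) and (605,330). The bar lies along column 377 between the fingers. Next is down to the bar and grip.

Emit:
{"op": "play_rows", "data": {"motion": [{"delta_pos": [0.06, -0.08, 0.5], "rotation": [0, 0, 0.02], "claw": 0.6}, {"delta_pos": [0.06, -0.08, 1.3], "rotation": [0, 0, 0.02], "claw": 0.6}, {"delta_pos": [0.06, -0.08, 2.1], "rotation": [0, 0, 0.02], "claw": 0.6}, {"delta_pos": [0.06, -0.08, 2.9], "rotation": [0, 0, 0.02], "claw": 0.6}, {"delta_pos": [0.06, -0.08, 3.7], "rotation": [0, 0, 0.02], "claw": 0.6}, {"delta_pos": [0.06, -0.08, 4.2], "rotation": [0, 0, 0.02], "claw": 0.6}, {"delta_pos": [0.06, -0.08, 4.24], "rotation": [0, 0, 0.02], "claw": 0.6}, {"delta_pos": [0.06, -0.08, 4.24], "rotation": [0, 0, 0.02], "claw": 0.6}]}}

```text
time_s: 16.6
tool_pos: [0.5499, 0.0949, 0.1336]
eef_rot: [0.0, 0.995, -0.098, -0.0]
force: [-0.3, 0.3, 0.4]
gripper_width: 0.597
gripper_force: 0.0
```

```bash
python3 -c "
from h import *
go(.550,.0952,.134,-101.25)"
```

```text
t 16.6 pos [0.5499 0.0949 0.1336] yang -101.28 w 0.597 -> d [0.0, -0.01, -0.02] rot [0.0, 0.01, -0.0] n 0.0
```

Closing slowly, so that neither finger shoves the dish.

Emit:
{"op": "play_rows", "data": {"motion": [{"delta_pos": [0, 0, 0], "rotation": [0, 0, 0], "claw": 0.5}, {"delta_pos": [0, 0, 0], "rotation": [0, 0, 0], "claw": 0.4}, {"delta_pos": [0, 0, 0], "rotation": [0, 0, 0], "claw": 0.3}, {"delta_pos": [0, 0, 0], "rotation": [0, 0, 0], "claw": 0.22}, {"delta_pos": [0, 0, 0], "rotation": [0, 0, 0], "claw": 0.19}, {"delta_pos": [0, 0, 0], "rotation": [0, 0, 0], "claw": 0.16}, {"delta_pos": [0, 0, 0], "rotation": [0, 0, 0], "claw": 0.13}, {"delta_pos": [0, 0, 0], "rotation": [0, 0, 0], "claw": 0.1}]}}

```text
time_s: 17.27
tool_pos: [0.5499, 0.0956, 0.134]
eef_rot: [0.0, 0.995, -0.098, 0.0]
force: [-0.9, -1.4, 3.5]
gripper_width: 0.127
gripper_force: 59.0
```

Emit:
{"op": "play_rows", "data": {"motion": [{"delta_pos": [0, 0, 0], "rotation": [0, 0, 0], "claw": 0}, {"delta_pos": [0, 0, 0], "rotation": [0, 0, 0], "claw": 0}, {"delta_pos": [0, 0, 0], "rotation": [0, 0, 0], "claw": 0}, {"delta_pos": [0, 0, -0.02], "rotation": [0, 0, 0], "claw": 0}, {"delta_pos": [0, 0, -0.06], "rotation": [0, 0, 0], "claw": 0}, {"delta_pos": [0, 0, -0.12], "rotation": [0, 0, 0], "claw": 0}, {"delta_pos": [0, 0, -0.18], "rotation": [0, 0, 0], "claw": 0}, {"delta_pos": [0, 0, -0.24], "rotation": [0, 0, 0], "claw": 0}]}}

```text
time_s: 17.93
tool_pos: [0.5497, 0.0959, 0.1396]
eef_rot: [-0.0, 0.995, -0.098, -0.0]
force: [0.0, 0.0, -3.7]
gripper_width: 0.124
gripper_force: 58.4
```

Emit:
{"op": "play_rows", "data": {"motion": [{"delta_pos": [0, 0, -0.06], "rotation": [0, 0, 0], "claw": 0}, {"delta_pos": [0, 0, -0.12], "rotation": [0, 0, 0], "claw": 0}, {"delta_pos": [0, 0, -0.18], "rotation": [0, 0, 0], "claw": 0}, {"delta_pos": [0, 0, -0.24], "rotation": [0, 0, 0], "claw": 0}, {"delta_pos": [0, 0, -0.3], "rotation": [0, 0, 0], "claw": 0}, {"delta_pos": [0, 0, -0.36], "rotation": [0, 0, 0], "claw": 0}, {"delta_pos": [0, 0, -0.4], "rotation": [0, 0, 0], "claw": 0}, {"delta_pos": [0, 0, -0.42], "rotation": [0, 0, 0], "claw": 0}]}}

```text
time_s: 18.6
tool_pos: [0.5499, 0.0958, 0.1505]
eef_rot: [-0.0, 0.995, -0.098, 0.0]
force: [0.1, -0.6, -3.4]
gripper_width: 0.132
gripper_force: 58.4
```

```bash
cat > lev.py <<'E'
from h import *
import sys
go(*telemetry.read_state()["tool_pos"]); s=telemetry.read_state(); print(s["force"].round(1),s["torque"].round(2))
V,U=np.mgrid[0:384,0:512]
t=s["tool_pos"]
for n in("wrist","side","top"):
    c=capture(n); P=world(c,U,V); ok=c["range_z"]>0; hsv=cv2.cvtColor(c["pixels"],cv2.COLOR_RGB2HSV)
    # inner cone / rim by plane fit over the white dish (an even cone about the middle)
    r=np.hypot(P[...,0]-t[0],P[...,1]-t[1]); m=ok&(hsv[...,1]<60)&(r<.085)&(P[...,2]<t[2]-.08)&(P[...,2]>t[2]-.13)
    A=np.c_[P[m][:,:2]-t[:2],r[m],np.ones(m.sum())]; 
    k=np.linalg.lstsq(A,P[m][:,2],rcond=None)[0]; 
    k=np.linalg.lstsq(A[abs(A@k-P[m][:,2])<.004],P[m][:,2][abs(A@k-P[m][:,2])<.004],rcond=None)[0]
    b=ok&(r<.07)&(hsv[...,1]>130)&(P[...,2]<t[2]-.07)&(P[...,2]>t[2]-.125)
    print(n,m.sum(),"tilt deg x,y",np.degrees(k[:2]).round(2),"cone",np.degrees(k[2]).round(1),"apex z",k[3].round(4),"tcp-apex",(t[2]-k[3]).round(4),"ball",b.sum(),P[b].mean(0).round(4)-[t[0],t[1],0])
    if len(sys.argv)>1 and n==sys.argv[1]: save(c,sys.argv[2],k=1.5)
E
python3 lev.py
```

```text
t 18.6 pos [0.5499 0.0958 0.1505] yang -101.2 w 0.132 -> d [0.0, 0.0, 0.0] rot [-0.0, -0.0, -0.0] n 0.0
[ 0.1 -0.6 -3.4] [ 0.08 -0.02 -0.03]
wrist 30878 tilt deg x,y [0.05 0.16] cone 8.0 apex z 0.0365 tcp-apex 0.114 ball 762 [ 3.42533638e-03 -5.99610062e-05  6.90000000e-02]
side 1077 tilt deg x,y [-0.15  0.13] cone 7.9 apex z 0.0359 tcp-apex 0.1146 ball 88 [-0.00877466 -0.00885996  0.0651    ]
top 534 tilt deg x,y [0.02 0.21] cone 8.5 apex z 0.0355 tcp-apex 0.115 ball 0 [nan nan nan]lev.py:14: RuntimeWarning: Mean of empty slice.
  print(n,m.sum(),"tilt deg x,y",np.degrees(k[:2]).round(2),"cone",np.degrees(k[2]).round(1),"apex z",k[3].round(4),"tcp-apex",(t[2]-k[3]).round(4),"ball",b.sum(),P[b].mean(0).round(4)-[t[0],t[1],0])
  ret = um.true_divide(
```

The dish is level within 0.2° and hanging free (-3.5 N). I'll lift on gently.

Emit:
{"op": "play_rows", "data": {"motion": [{"delta_pos": [0, 0, -0.03], "rotation": [0, 0, 0], "claw": 0}, {"delta_pos": [0, 0, -0.1], "rotation": [0, 0, 0], "claw": 0}, {"delta_pos": [0, 0, -0.2], "rotation": [0, 0, 0], "claw": 0}, {"delta_pos": [0, 0, -0.33], "rotation": [0, 0, 0], "claw": 0}, {"delta_pos": [0, 0, -0.48], "rotation": [0, 0, 0], "claw": 0}, {"delta_pos": [0, 0, -0.64], "rotation": [0, 0, 0], "claw": 0}, {"delta_pos": [0, 0, -0.8], "rotation": [0, 0, 0], "claw": 0}, {"delta_pos": [0, 0, -0.96], "rotation": [0, 0, 0], "claw": 0}]}}

```text
time_s: 19.42
tool_pos: [0.5499, 0.0958, 0.1748]
eef_rot: [0.0, 0.995, -0.098, 0.0]
force: [0.6, 0.1, -4.2]
gripper_width: 0.129
gripper_force: 58.4
```

Emit:
{"op": "play_rows", "data": {"motion": [{"delta_pos": [0, 0, -0.16], "rotation": [0, 0, 0], "claw": 0}, {"delta_pos": [0, 0, -0.32], "rotation": [0, 0, 0], "claw": 0}, {"delta_pos": [0, 0, -0.48], "rotation": [0, 0, 0], "claw": 0}, {"delta_pos": [0, 0, -0.64], "rotation": [0, 0, 0], "claw": 0}, {"delta_pos": [0, 0, -0.8], "rotation": [0, 0, 0], "claw": 0}, {"delta_pos": [0, 0, -0.96], "rotation": [0, 0, 0], "claw": 0}, {"delta_pos": [0, 0, -1.12], "rotation": [0, 0, 0], "claw": 0}, {"delta_pos": [0, 0, -1.28], "rotation": [0, 0, 0], "claw": 0}]}}

```text
time_s: 20.08
tool_pos: [0.5498, 0.0958, 0.2067]
eef_rot: [0.0, 0.995, -0.098, -0.0]
force: [-0.1, 0.3, -4.8]
gripper_width: 0.128
gripper_force: 58.4
```

Emit:
{"op": "play_rows", "data": {"motion": [{"delta_pos": [0, 0, -0.16], "rotation": [0, 0, 0], "claw": 0}, {"delta_pos": [0, 0, -0.32], "rotation": [0, 0, 0], "claw": 0}, {"delta_pos": [0, 0, -0.48], "rotation": [0, 0, 0], "claw": 0}, {"delta_pos": [0, 0, -0.63], "rotation": [0, 0, 0], "claw": 0}, {"delta_pos": [0, 0, -0.76], "rotation": [0, 0, 0], "claw": 0}, {"delta_pos": [0, 0, -0.87], "rotation": [0, 0, 0], "claw": 0}, {"delta_pos": [0, 0, -0.95], "rotation": [0, 0, 0], "claw": 0}, {"delta_pos": [0, 0, -1], "rotation": [0, 0, 0], "claw": 0}]}}

```text
time_s: 20.75
tool_pos: [0.5499, 0.0958, 0.2315]
eef_rot: [-0.0, 0.995, -0.098, 0.0]
force: [-0.3, -0.3, -4.4]
gripper_width: 0.131
gripper_force: 58.4
```

```bash
python3 lev.py side s1.png 2>/dev/null; python3 -c "
from h import *
print(telemetry.read_state()['joints'].round(3)); go(.5499,.0958,.234,-11.2)"
```

```text
t 20.75 pos [0.5499 0.0958 0.2315] yang -101.2 w 0.131 -> d [0.0, 0.0, 0.0] rot [-0.0, -0.0, -0.0] n 0.0
[-0.3 -0.3 -4.4] [ 0.04 -0.05 -0.05]
wrist 30879 tilt deg x,y [0.04 0.16] cone 8.0 apex z 0.1176 tcp-apex 0.1139 ball 752 [ 3.43200216e-03 -6.36906161e-05  1.50000000e-01]
side 1035 tilt deg x,y [-0.01  0.03] cone 8.1 apex z 0.1168 tcp-apex 0.1147 ball 100 [-0.008768   -0.00916369  0.1452    ]
top 638 tilt deg x,y [0.18 0.04] cone 8.3 apex z 0.1168 tcp-apex 0.1147 ball 0 [nan nan nan]
[-0.04   0.414  1.319 -0.     1.409  1.727]
t 20.9 pos [0.5498 0.0958 0.2312] yang -101.2 w 0.13 -> d [0.0, -0.0, -0.11] rot [-0.0, 0.0, -15.0] n 0.1
```

Emit:
{"op": "play_rows", "data": {"motion": [{"delta_pos": [0, 0, -0.02], "rotation": [0, 0, -0.05], "claw": 0}, {"delta_pos": [0, 0, -0.04], "rotation": [0, 0, -0.17], "claw": 0}, {"delta_pos": [0, 0, -0.06], "rotation": [0, 0, -0.36], "claw": 0}, {"delta_pos": [0, 0, -0.08], "rotation": [0, 0, -0.62], "claw": 0}, {"delta_pos": [0, 0, -0.1], "rotation": [0, 0, -0.95], "claw": 0}, {"delta_pos": [0, 0, -0.11], "rotation": [0, 0, -1.35], "claw": 0}, {"delta_pos": [0, 0, -0.11], "rotation": [0, 0, -1.78], "claw": 0}, {"delta_pos": [0, 0, -0.11], "rotation": [0, 0, -2.21], "claw": 0}]}}

```text
time_s: 21.57
tool_pos: [0.5498, 0.0958, 0.234]
eef_rot: [0.0, 1.0, 0.02, -0.0]
force: [-0.5, 0.0, -3.2]
gripper_width: 0.13
gripper_force: 58.4
```

Emit:
{"op": "play_rows", "data": {"motion": [{"delta_pos": [0, 0, 0], "rotation": [0, 0, -0.43], "claw": 0}, {"delta_pos": [0, 0, 0], "rotation": [0, 0, -0.86], "claw": 0}, {"delta_pos": [0, 0, 0], "rotation": [0, 0, -1.29], "claw": 0}, {"delta_pos": [0, 0, 0], "rotation": [0, 0, -1.72], "claw": 0}, {"delta_pos": [0, 0, 0], "rotation": [0, 0, -2.15], "claw": 0}, {"delta_pos": [0, 0, 0], "rotation": [0, 0, -2.58], "claw": 0}, {"delta_pos": [0, 0, 0], "rotation": [0, 0, -3.01], "claw": 0}, {"delta_pos": [0, 0, 0], "rotation": [0, 0, -3.44], "claw": 0}]}}

```text
time_s: 22.23
tool_pos: [0.5498, 0.0958, 0.234]
eef_rot: [-0.0, 0.98, 0.198, -0.0]
force: [0.3, 0.3, -4.0]
gripper_width: 0.126
gripper_force: 58.4
```

Emit:
{"op": "play_rows", "data": {"motion": [{"delta_pos": [0, 0, 0], "rotation": [0, 0, -0.43], "claw": 0}, {"delta_pos": [0, 0, 0], "rotation": [0, 0, -0.86], "claw": 0}, {"delta_pos": [0, 0, 0], "rotation": [0, 0, -1.29], "claw": 0}, {"delta_pos": [0, 0, 0], "rotation": [0, 0, -1.72], "claw": 0}, {"delta_pos": [0, 0, 0], "rotation": [0, 0, -2.15], "claw": 0}, {"delta_pos": [0, 0, 0], "rotation": [0, 0, -2.58], "claw": 0}, {"delta_pos": [0, 0, 0], "rotation": [0, 0, -3.01], "claw": 0}, {"delta_pos": [0, 0, 0], "rotation": [0, 0, -3.44], "claw": 0}]}}

```text
time_s: 22.9
tool_pos: [0.5498, 0.0958, 0.234]
eef_rot: [-0.0, 0.929, 0.371, -0.0]
force: [-0.5, -0.5, -3.9]
gripper_width: 0.129
gripper_force: 58.4
```

Emit:
{"op": "play_rows", "data": {"motion": [{"delta_pos": [0, 0, 0], "rotation": [0, 0, -0.43], "claw": 0}, {"delta_pos": [0, 0, 0], "rotation": [0, 0, -0.86], "claw": 0}, {"delta_pos": [0, 0, 0], "rotation": [0, 0, -1.29], "claw": 0}, {"delta_pos": [0, 0, 0], "rotation": [0, 0, -1.72], "claw": 0}, {"delta_pos": [0, 0, 0], "rotation": [0, 0, -2.15], "claw": 0}, {"delta_pos": [0, 0, 0], "rotation": [0, 0, -2.58], "claw": 0}, {"delta_pos": [0, 0, 0], "rotation": [0, 0, -3.01], "claw": 0}, {"delta_pos": [0, 0, 0], "rotation": [0, 0, -3.44], "claw": 0}]}}

```text
time_s: 23.57
tool_pos: [0.5498, 0.0957, 0.234]
eef_rot: [-0.0, 0.847, 0.531, -0.0]
force: [0.1, 0.1, -4.8]
gripper_width: 0.125
gripper_force: 58.4
```

```bash
python3 -c "
from h import *
go(.5499,.0958,.234,-11.2)"
```

```text
t 23.57 pos [0.5498 0.0957 0.234 ] yang -25.83 w 0.125 -> d [0.0, 0.0, -0.0] rot [-0.0, 0.0, -2.44] n 0.0
```

Emit:
{"op": "play_rows", "data": {"motion": [{"delta_pos": [0, 0, 0], "rotation": [0, 0, -0.43], "claw": 0}, {"delta_pos": [0, 0, 0], "rotation": [0, 0, -0.86], "claw": 0}, {"delta_pos": [0, 0, 0], "rotation": [0, 0, -1.27], "claw": 0}, {"delta_pos": [0, 0, 0], "rotation": [0, 0, -1.64], "claw": 0}, {"delta_pos": [0, 0, 0], "rotation": [0, 0, -1.96], "claw": 0}, {"delta_pos": [0, 0, 0], "rotation": [0, 0, -2.22], "claw": 0}, {"delta_pos": [0, 0, 0], "rotation": [0, 0, -2.4], "claw": 0}, {"delta_pos": [0, 0, 0], "rotation": [0, 0, -2.47], "claw": 0}]}}

```text
time_s: 24.23
tool_pos: [0.5498, 0.0957, 0.234]
eef_rot: [-0.0, 0.772, 0.635, -0.0]
force: [-0.6, -0.2, -3.8]
gripper_width: 0.132
gripper_force: 58.4
```

Emit:
{"op": "play_rows", "data": {"motion": [{"delta_pos": [0, 0, 0], "rotation": [0, 0, 0], "claw": 0}, {"delta_pos": [0, 0, 0], "rotation": [0, 0, 0], "claw": 0}, {"delta_pos": [0, 0, 0], "rotation": [0, 0, 0], "claw": 0}, {"delta_pos": [0, 0, 0], "rotation": [0, 0, 0], "claw": 0}, {"delta_pos": [0, 0, 0], "rotation": [0, 0, 0], "claw": 0}, {"delta_pos": [0, 0, 0], "rotation": [0, 0, 0], "claw": 0}, {"delta_pos": [0, 0, 0], "rotation": [0, 0, 0], "claw": 0}, {"delta_pos": [0, 0, 0], "rotation": [0, 0, 0], "claw": 0}]}}

```text
time_s: 24.9
tool_pos: [0.5498, 0.0957, 0.234]
eef_rot: [-0.0, 0.773, 0.635, -0.0]
force: [0.4, 0.2, -3.0]
gripper_width: 0.128
gripper_force: 58.4
```

```bash
python3 lev.py side s2.png 2>/dev/null; python3 -c "
from h import *
go(.5499,.0958,.234,-11.2); print(telemetry.read_state()['qvel'].round(3))"
```

```text
t 24.9 pos [0.5498 0.0957 0.234 ] yang -11.21 w 0.128 -> d [0.0, 0.0, 0.0] rot [-0.0, 0.0, 0.0] n 0.0
[ 0.4  0.2 -3. ] [ 0.01  0.07 -0.02]
wrist 31041 tilt deg x,y [-0.07  0.07] cone 8.0 apex z 0.12 tcp-apex 0.114 ball 740 [-0.00022847  0.00345378  0.1525    ]
side 1178 tilt deg x,y [-0.23  0.14] cone 8.1 apex z 0.1191 tcp-apex 0.1149 ball 125 [-0.00542847 -0.01124622  0.1481    ]
top 603 tilt deg x,y [ 0.05 -0.14] cone 7.4 apex z 0.1203 tcp-apex 0.1137 ball 0 [nan nan nan]
t 25.05 pos [0.5498 0.0958 0.234 ] yang -11.2 w 0.127 -> d [0.0, 0.0, 0.0] rot [-0.0, 0.0, -0.0] n 0.0
[ 0.    -0.001  0.001  0.001 -0.     0.001]
```

View pics/s2.png

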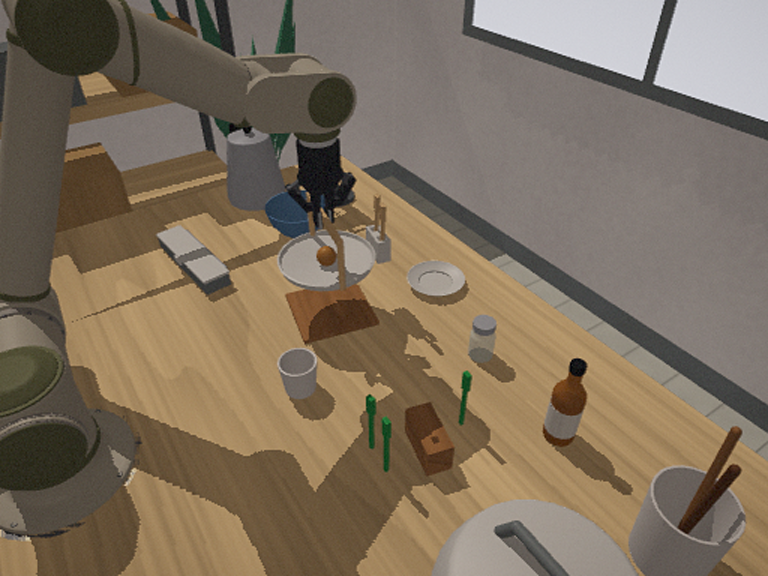

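The side view shows the dish level over the trivet (330,310). The ball is in the middle at (327,257), both picks are in the holder at (378,225), and the bystanders are where they were.

```bash
python3 -c "
from plant import manip
print(manip.finish_job())"
```

```text
the job is handed in; nothing more can be done
None
```

The job is handed in: both picks are in the holder, and the dish is held still and level (within about 0.25°) 10 cm above the trivet after a 90° anticlockwise turn, with the ball still in the middle, at about 25 s of the 72 s allowed.

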